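Set the register pin and ready the squeegee

ROBOT

A 6-joint arm with a two-finger parallel gripper is mounted at the origin on the work surface. World frame = base frame: x ahead of the robot, y to its left, z up, the work surface at z = 0. Lengths are in m, angles in rad, forces in N, time in s.
With the tool pointing down it reaches from about 0.275 to 0.75 m from the base axis. Payload 10.2 kg.
Tool frame: the origin (TCP) lies on the mounting face of the last link; the fingertips stand 166 mm ahead of it and the grasp point (between the pads) lies 147 mm ahead of it; x points along the fingers, y is the direction in which the jaws open and shut, and the axes are right-handed (so a half turn about x gives the same grasp; the last joint's range is limited). The gripper opens to 88 mm and grips with 3 to 60 N. Pads are 18 mm wide; open, the fingers measure 123 mm over their backs; the gripper's body (75 mm by 187 mm) begins 45 mm behind the grasp point.
Start: joints at [-1.509, 0.313, 1.498, -0, 1.331, -0.223], TCP at [0.147, -0.504, 0.405] pointing down, gripper open.
Joint ranges: [-2.94, 2.94], [-0.97, 2.17], [0.19, 2.56], [-1.23, 4.37], [0.02, 3.11], [-2.88, 2.88]. Speed limits (rad/s): [2.39, 2.39, 3.01, 3.14, 3.14, 3.14].

INTERFACE

Orientations are given as [roll, pitch, yaw] about the fixed x, y, z axes, in that order (R = Rz(yaw) Ry(pitch) Rx(roll)).
In Python, from station import * gives the robot as it stands. The module is installed in compiled form; this text tells all that it offers. Calls block until the motion is done:
- move_pose(position, orientation): joint-space move of the TCP to a pose.
- servo_line(position, rate=0.15, rotation=None): straight line of the TCP; rotation=None keeps the orientation; rate is the mean speed in m/s.
- move_j(angles): joint-space move.
- set_gripper(opening): opening from 0.0 (shut) to 1.0 (fully open); the grip force is fixed at half the most; returns when the fingers have stopped.
- pause(seconds).
- ik(position, orientation): joint angles nearest the present ones, or None.
- read_state(): the state.
- capture(name): name is "scene" or "top" or "wrist"; returns (picture, depth): 420x560x3 uint8, blue, green, red; 420x560 float32, m along the optical axis (not along the pixel's ray), 0 where there is no reading.
- camera_params(name): a dict with "K" (3x3 intrinsics, pixels), "xyz" and "rotation" of the camera in the world. Camera axes: x right, y up, looking along -z (the intrinsics and any distortion apply to the point x, -y, -z); pixel columns grow to the right and rows downward; lengths in m; the calibration is good to about 2 mm. A picture is of the moment at which its call begins: read the wrist's pose just before it. camera_params takes no time and is no camera call; for the wrist camera it gives the pose at the moment of the call.
A pose or a line that the arm cannot do raises Unreachable and nothing moves.
- job_done(): hands the job in, once; it reports no verdict.
Trained networks look in the newest picture that a camera, given by its name, has taken for a name from the list of things; names that differ only in an ending like _2 or _b are one class to them, and where a whole thing is asked for, a point or a joint stands for the part that bears it (a point fixed in the world has none). Each returns a list of dicts, best first, with "p" (0 to 1); they miss things now and then, are a little off and sometimes report something else, mostly with a low value. They report only what shows in the picture. A call takes as long as a camera call.
- spot_in(name, camera): "at" ([row, column] in pixels, amid what is visible of it).
- spot_point(name, camera): "at" ([row, column] in pixels: a listed point, or the origin of a listed thing).
The state is a dict: "t": time; "joint_pos": joint angles; "joint_vel": joint speeds; "tau": joint torques, N m; "position": TCP position; "tool_rot": TCP orientation; "contact_force": force on the tool from outside, world axes, zero at the start; "torque": the same for the moment, N m; "grip_width": opening from 0.0 (shut) to 1.0 (fully open).
Only numpy, scipy, OpenCV 4.12 (cv2) and the standard library are available. Lean on these libraries where they do the work, as an engineer would, in place of code of your own. Each camera call takes 0.05 s, during which the arm holds its last target.

TASK

Get the screen ready for its first pull: take the tall stop pin from the pocket tray and stand it fully home in the empty hole of the register bar, let go of it, and then draw the wide squeegee out of its rack and finish while holding it raised over the screen. Its blade edge must be level, crosswise to the screen, about 5 cm above the frame, and over the middle of the pale open rectangle's edge that is farthest from the register bar, with the handle leaning about 40 degrees from upright towards the bar. Never let the squeegee touch the screen, and leave everything else where it is.

Things in the scene. Friction and masses are not known exactly. Their poses are not given: they have to be found in the camera images.
- pin_center (a point): centre (half-way up) of the tall stop pin: a plain steel cylinder, diameter 14 mm, 50 mm long, about 60 g, upright in one of the pockets of the tray, its z axis along the pin. It stands 36 mm out of the tray; its foot is 25 mm below this point. Two short stop pins (same diameter, 20 mm long, 6 mm showing) share the tray and stay there.
- tray: fixed black pocket tray, 92 mm (x) by 134 mm (y) by 20 mm high, origin at the centre of its underside; six square pockets 16 mm wide and 14 mm deep at x = -21, 21 mm and y = -42, 0, 42 mm. The tall pin may be in any of the pockets at (-21,-42), (-21,42) and (21,0).
- hole (a point): centre of the mouth of the empty round hole in the register bar: hole 18 mm wide, 20 mm deep, upright, with a 3 mm chamfer. The bar (aluminium, 36 by 160 mm, its top 28 mm above the table) is fixed to the screen's near end; its other hole, 100 mm away along the screen's -y, already has a pin fixed in it that stands 30 mm out. A pin fully home has its centre 5 mm above this point. Axes as those of screen.
- screen: fixed printing screen: wooden frame 260 mm (x) by 224 mm (y), 30 mm high, rails 22 mm wide, grey mesh 3 mm above the table inside it. Origin at the centre of the frame's underside on the table, x pointing away from the register bar, which lies at x = -168 to -132 mm, y along the bar, z up.
- start (a point): middle of the far edge (farthest from the register bar) of the pale open rectangle (120 by 130 mm) on the mesh, 4 mm above the table; the place over which the blade edge must be held. Axes as those of screen.
- wide_center (a point): centre (half-way up) of the wide squeegee: wooden handle 26 mm thick (x), 140 mm long (y), 80 mm high (z) over a rubber blade 10 mm thick and 25 mm high; 105 mm high in all, about 240 g. Its y axis runs along the blade, z from the blade up to the top of the handle; front and back are alike. At the start it stands blade down in one of the rack's two slots.
- wide_edge (a point): middle of the wide squeegee's blade edge (the underside of the blade), 52.5 mm below its centre along its z axis.
- wide_top (a point): middle of the top of the wide squeegee's handle, 52.5 mm above its centre along its z axis.
- rack: fixed plywood rack, 150 mm (x) by 174 mm (y), 55 mm high, origin at the centre of its underside; two slots along its y, 30 mm wide, 47 mm deep, at x = -42 and 42 mm, their floor 8 mm above the table. The squeegees' handles stand 58 mm above the rack's top, tops 113 mm above the table.
- narrow_center (a point): centre of the narrow squeegee, like the wide one but only 90 mm long, in the other slot; to be left alone.
- stub1_center (a point): centre of a short stop pin in the tray; to be left alone.
- stub2_center (a point): centre of the other short stop pin in the tray; to be left alone.
- weight_big: black iron weight with a knob, diameter 68 mm, 100 mm high, origin at its foot; to be left alone.
- weight_small: black iron weight with a knob, diameter 46 mm, 68 mm high, origin at its foot; to be left alone.
- ink_knife: ink spatula lying on the table, along its x; to be left alone.

How it is judged:
On the way, in this order (a step that is already met when the one before it is completed fails the run):
1. the tall pin stands fully home in the empty hole, released (horizontal distance between pin_center and hole below 0.006 m and z of pin_center in the frame of hole below 0.008 m and angle between pin_center's own z axis and vertical below 0.25 rad and contact force between the fingers and pin below 0.1 N), for 0.3 s.
2. the wide squeegee is drawn clear of its rack, in the fingers (contact force between the fingers and wide above 1 N and contact force between wide and rack below 0.05 N and contact force between wide and screen below 0.05 N and contact force between wide and table below 0.05 N and height (world z) of wide_edge above 0.06 m), for 0.2 s.
At the end, for the whole second after the job is handed in: Pin home in the hole (6 mm sideways, 3 mm in depth), let go. Wide squeegee held still by the fingers alone, blade edge 50 to 140 mm above the table, within 30 mm of the start point along and across the screen, level within 0.17, crosswise within 0.21, leaning 0.47 to 0.93 rad to the bar (all of step 1 and contact force between the fingers and wide above 1 N and contact force between wide and rack below 0.05 N and contact force between wide and screen below 0.05 N and contact force between wide and table below 0.05 N and height (world z) of wide_edge between 0.05 and 0.14 m and x of wide_edge in the frame of start between -0.03 and 0.03 m and y of wide_edge in the frame of start between -0.03 and 0.03 m and angle between wide_center's own z axis and vertical between 0.47 and 0.93 rad and angle between wide_center's own y axis and vertical between 1.4 and 1.74 rad and angle between the y axis of wide_center and the y axis of start, either way round below 0.21 rad and x of wide_top in the frame of start below 0 m and linear speed of wide below 0.03 m/s); the arm keeps its last pose, push and grip.
It fails at once if the squeegee touches the screen (contact force between wide and screen above 0.5 N).
It fails at once if a bystander is moved by more than 30 mm (the ink spatula 40 mm) (distance of any of stub1_center, stub2_center, narrow_center, weight_big, weight_small from where it was at the start of the episode above 0.03 m or distance of ink_knife from where it was at the start of the episode above 0.04 m).
It also fails if it takes over 56 s, if anything falls off the work surface, if the arm or the gripper's body presses on something with over 40 N, if the wrist force passes 120 N, or if a joint passes its speed limit or range.

## Working session

There is one attempt and no reset: what is moved stays moved. The work goes in short steps, each a Python script; the robot and the scene stay as the last script left them, time stands still between calls to the robot, and variables do not carry over. Pictures are saved under pics/ and viewed, and the job is handed in when it is done.

```bash
mkdir -p pics; ls
cat > h.py <<'E'
from station import *
import numpy as np, cv2
from scipy.spatial.transform import Rotation as R
def ray(cp,px):
    K=np.array(cp["K"]);r,c=px
    d=np.array([(c-K[0,2])/K[0,0],-(r-K[1,2])/K[1,1],-1.0])
    Rm=np.array(cp["rotation"]); 
    if Rm.shape!=(3,3): Rm=R.from_euler('xyz',Rm).as_matrix()
    return np.array(cp["xyz"]),Rm@d
def at_z(cp,px,z):
    o,d=ray(cp,px); return o+d*(z-o[2])/d[2]
def at_d(cp,px,depth):
    o,d=ray(cp,px); return o+d*depth
E
python3 - <<'E'
from h import *
print(read_state())
for n in ["scene","top","wrist"]:
    im,d=capture(n); cv2.imwrite(f"pics/{n}0.png",im); np.save(f"pics/{n}0.npy",d)
    print(n,camera_params(n))
for n in ["pin_center","tray","hole","screen","start","wide_center","rack","narrow_center","stub1_center","weight_big","weight_small","ink_knife","wide_top"]:
    cp=camera_params("top")
    for q in spot_point(n,"top")[:3]:
        print(n,q)
E
```

```text
pics
{'t': 0.0, 'joint_pos': array([-1.50938075e+00,  3.13479986e-01,  1.49842174e+00, -5.18881430e-06,
        1.33100657e+00, -2.23393363e-01]), 'joint_vel': array([ 0.00128078, -0.00024768,  0.00016738,  0.0018526 , -0.0014235 ,
        0.00026007]), 'tau': array([-2.09659474e-04, -4.02209687e+01, -2.52271467e+01,  6.94015715e-02,
        3.52680904e-02, -9.38807329e-05]), 'position': array([ 0.1475008 , -0.50382288,  0.40415136]), 'tool_rot': array([-1.79035985,  1.56948067,  1.63604298]), 'contact_force': array([ 0.4772554 , -0.37278358,  0.4729166 ]), 'torque': array([0.02800485, 0.0221654 , 0.01772395]), 'grip_width': 1.0006361263101307}
scene {'K': array([[527.37184882,   0.        , 284.08233287],
       [  0.        , 527.37184882, 206.49849504],
       [  0.        ,   0.        ,   1.        ]]), 'xyz': array([1.39866525, 0.3463035 , 0.75352142]), 'rotation': array([ 0.94388164, -0.01672442,  1.98660402])}
top {'K': array([[393.37939124,   0.        , 283.33529122],
       [  0.        , 393.37939124, 212.96076456],
       [  0.        ,   0.        ,   1.        ]]), 'xy
[... 432 characters left out ...]
398.5], 'p': 0.74}
pin_center {'at': [258.4, 285.8], 'p': 0.61}
tray {'at': [251.2, 298.9], 'p': 0.85}
hole {'at': [283.9, 147.4], 'p': 0.58}
hole {'at': [257.8, 285.8], 'p': 0.34}
screen {'at': [216.1, 174.9], 'p': 0.59}
screen {'at': [142.8, 284.0], 'p': 0.22}
start {'at': [196.4, 174.8], 'p': 0.8}
start {'at': [250.5, 300.6], 'p': 0.59}
wide_center {'at': [203.2, 401.4], 'p': 0.68}
rack {'at': [187.8, 398.6], 'p': 0.57}
narrow_center {'at': [165.8, 404.7], 'p': 0.65}
stub1_center {'at': [258.4, 319.5], 'p': 0.49}
weight_big {'at': [141.0, 285.0], 'p': 0.92}
weight_small {'at': [175.9, 288.4], 'p': 0.57}
ink_knife {'at': [285.6, 397.6], 'p': 0.73}
wide_top {'at': [200.4, 408.4], 'p': 0.65}
```

View pics/top0.png

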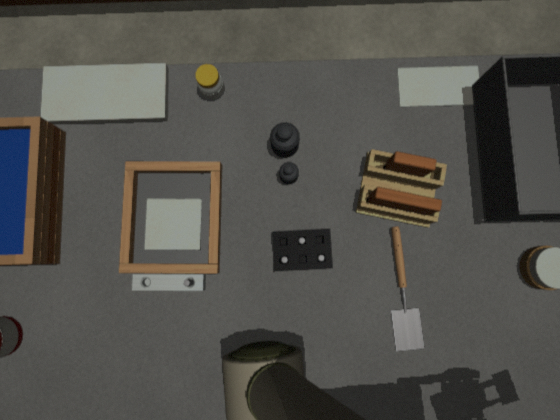

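View pics/scene0.png

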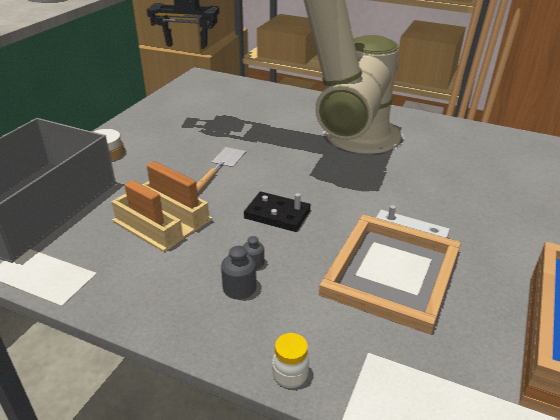

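View pics/wrist0.png

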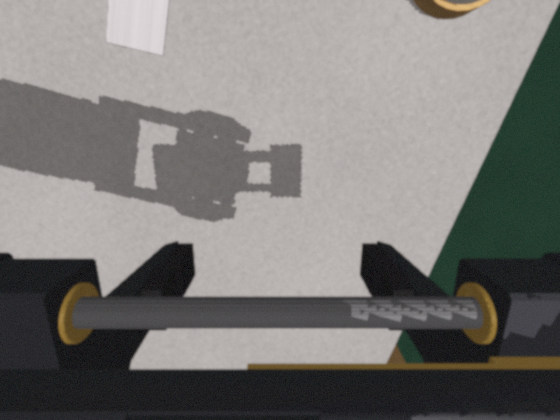

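Run:
```python
from h import *
cp=camera_params("top"); sp=camera_params("scene")
im=cv2.imread("pics/top0.png"); s=cv2.imread("pics/scene0.png")
a=cv2.resize(im[225:275,265:340],None,fx=5,fy=5,interpolation=cv2.INTER_CUBIC)
b=cv2.resize(im[265:300,120:215],None,fx=5,fy=5,interpolation=cv2.INTER_CUBIC)
c=cv2.resize(im[145:230,350:450],None,fx=4,fy=4,interpolation=cv2.INTER_CUBIC)
W=np.zeros((600,800,3),np.uint8);W[:250,:375]=a;W[:175,400-0:400+400]=b[:,:400];W[255:255+340,:400]=c
e=cv2.resize(s[185:235,240:320],None,fx=4,fy=4,interpolation=cv2.INTER_CUBIC);W[200:400,420:740]=e
cv2.imwrite("pics/z1.png",W)
D=np.load("pics/top0.npy")
for n,px,z in [("pintop",(259,284),.056),("hole",(283,147),.028),("fixpin",(282,189),.058),("stub",(240,302),.026),("tray",(250,302),.02),("widetopA",(193,365),.113),("widetopB",(207,440),.113),
 ("c1",(163,126),.03),("c2",(163,221),.03),("c3",(273,219),.03),("c4",(273,120),.03),("start",(197.5,173),.004)]:
    print(n,at_z(cp,px,z).round(4),at_d(cp,px,D[int(px[0]),int(px[1])]).round(4))
```

```text
pintop [ 0.4545 -0.0256  0.056 ] [ 0.4545 -0.0256  0.0566]
hole [0.4098 0.2851 0.028 ] [0.4092 0.2912 0.0104]
fixpin [0.4105 0.1829 0.058 ] [0.4105 0.1828 0.0583]
stub [ 0.497  -0.0678  0.026 ] [ 0.497  -0.0678  0.0269]
tray [ 0.4745 -0.0673  0.02  ] [ 0.4743 -0.0671  0.0257]
widetopA [ 0.5865 -0.1995  0.113 ] [ 0.5966 -0.2114  0.0565]
widetopB [ 0.5524 -0.3541  0.113 ] [ 0.5525 -0.3544  0.1121]
c1 [0.6888 0.3387 0.03  ] [0.6888 0.3387 0.03  ]
c2 [0.6822 0.1158 0.03  ] [0.6859 0.118  0.0163]
c3 [0.4276 0.122  0.03  ] [0.4272 0.1269 0.0011]
c4 [0.4338 0.3459 0.03  ] [0.4336 0.3569 0.0038]
start [0.6082 0.235  0.004 ] [0.6084 0.2353 0.0031]
```

View pics/z1.png

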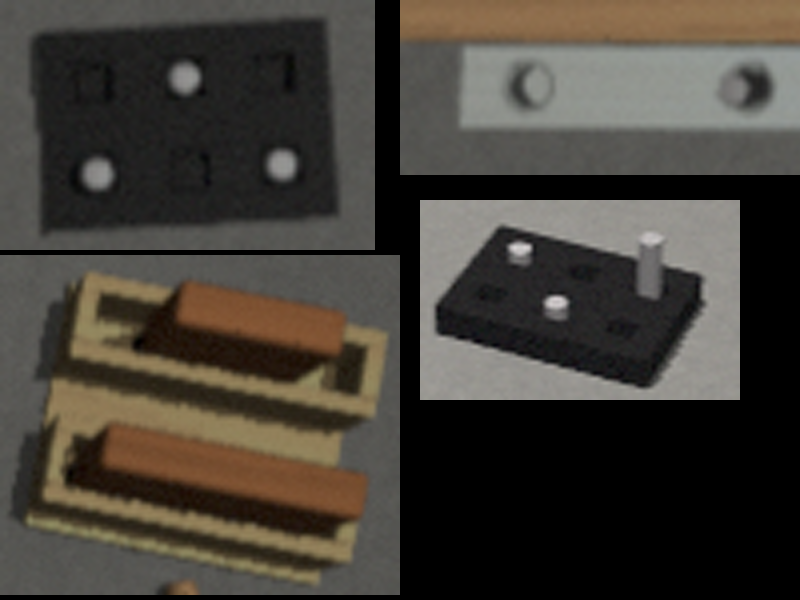

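Run:
```python
from h import *
cp=camera_params("top"); D=np.load("pics/top0.npy")
K=cp["K"];v,u=np.mgrid[0:420,0:560]
P=np.stack([(u-K[0,2])/K[0,0]*D,-(v-K[1,2])/K[1,1]*D,-D],-1)
Rm=R.from_euler('xyz',cp["rotation"]).as_matrix()
X=P@Rm.T+cp["xyz"]
def fit(n,r0,r1,c0,c1,z0,z1):
    Q=X[r0:r1,c0:c1].reshape(-1,3);Q=Q[(Q[:,2]>z0)&(Q[:,2]<z1)]
    rc=cv2.minAreaRect((Q[:,:2]*1000).astype(np.float32)); print(n,len(Q),rc,Q.mean(0).round(4),"zmed",np.median(Q[:,2]).round(4))
    print(cv2.boxPoints(rc).round(1).tolist())
fit("wide",180,220,355,450,.108,.118)
fit("narrow",145,182,365,450,.108,.118)
fit("frame",155,276,115,225,.027,.034)
fit("bar",270,296,125,210,.026,.0295)
fit("tall",245,270,275,295,.05,.06)
fit("fixpin",270,295,180,200,.05,.06)
fit("rack",145,232,352,450,.05,.058)
fit("tray",225,275,268,335,.018,.022)
```

```text
wide 815 ((573.51953125, -289.2571105957031), (139.7982635498047, 26.993297576904297), 76.23992156982422) [ 0.5728 -0.2888  0.1134] zmed 0.1135
[[543.7999877929688, -353.8999938964844], [570.0, -360.3999938964844], [603.2999877929688, -224.60000610351562], [577.0, -218.1999969482422]]
narrow 507 ((654.9548950195312, -309.1208190917969), (89.37582397460938, 26.565109252929688), 76.04667663574219) [ 0.654  -0.3084  0.1134] zmed 0.1135
[[631.2999877929688, -349.29998779296875], [657.0999755859375, -355.70001220703125], [678.5999755859375, -269.0], [652.7999877929688, -262.5]]
frame 3648 ((558.5573120117188, 233.60494995117188), (224.82591247558594, 264.815185546875), 88.36334991455078) [0.5525 0.2336 0.031 ] zmed 0.031
[[423.0, 125.0], [687.7000122070312, 117.5], [694.0999755859375, 342.20001220703125], [429.3999938964844, 349.79998779296875]]
bar 640 ((416.3346252441406, 239.3507843017578), (183.60421752929688, 42.448463439941406), 88.42491912841797) [0.4134 0.238  0.0282] zmed 0.0283
[[392.6000061035156, 148.1999969482422], [435.0, 147.0], [440.1000061035156, 330.5], [397.600006103515
[... 526 characters left out ...]
0351562], [417.79998779296875, 184.8000030517578], [411.20001220703125, 197.0]]
rack 1191 ((614.614990234375, -299.66986083984375), (174.5188751220703, 135.65972900390625), 76.44905090332031) [ 0.6111 -0.2899  0.0552] zmed 0.0555
[[528.2000122070312, -368.6000061035156], [660.0999755859375, -400.3999938964844], [701.0, -230.6999969482422], [569.0999755859375, -198.89999389648438]]
tray 1463 ((477.10406494140625, -67.53487396240234), (91.98804473876953, 134.02333068847656), 1.529578685760498) [ 0.4767 -0.069   0.0204] zmed 0.0205
[[429.29998779296875, -1.7999999523162842], [432.8999938964844, -135.8000030517578], [524.9000244140625, -133.3000030517578], [521.2999877929688, 0.699999988079071]]
```

```bash
cat >> h.py <<'E'
def rpy(xd,yd):
    xd=np.array(xd,float);xd/=np.linalg.norm(xd);yd=np.array(yd,float);yd-=xd*(xd@yd);yd/=np.linalg.norm(yd)
    return R.from_matrix(np.stack([xd,yd,np.cross(xd,yd)],1)).as_euler('xyz')
def down(th): return rpy([0,0,-1],[np.cos(th),np.sin(th),0])
G=.147
def cloud(n,D,cp):
    K=cp["K"];v,u=np.mgrid[0:420,0:560]
    P=np.stack([(u-K[0,2])/K[0,0]*D,-(v-K[1,2])/K[1,1]*D,-D],-1)
    return P@R.from_euler('xyz',cp["rotation"]).as_matrix().T+cp["xyz"]
E
python3 - <<'E'
from h import *
yaw=-0.0285
for name,p,th in [("pin",(.4555,-.0265,.051+G),None),("hole",(.410,.2875,.053+G),None),("rack",(.5735,-.289,.09+G),-.24),("racklift",(.5735,-.289,.29+G),-.24),("racklift",(.5,-.25,.29+G),-.24)]:
    for t in ([th,th+np.pi] if th is not None else [0,np.pi/2,-np.pi/2,np.pi]):
        j=ik(p,down(t)); print(name,round(t,2),None if j is None else np.round(j,2))
for L in (.6,.65,.7):
  for s in (1,-1):
    cx,cy=np.cos(yaw),np.sin(yaw)
    xd=np.array([np.sin(L)*cx,np.sin(L)*cy,-np.cos(L)]); yd=s*np.array([np.cos(L)*cx,np.cos(L)*cy,np.sin(L)])
    e=np.array([.608,.235,.085]); g=e-xd*.082; t=g-xd*G
    j=ik(t,rpy(xd,yd)); print(L,s,t.round(3),None if j is None else np.round(j,2))
E
```

```text
pin 0 [-0.32  0.46  1.92  0.    0.76 -0.32]
pin 1.57 [-0.32  0.46  1.92  0.    0.76 -1.89]
pin -1.57 [-0.32  0.46  1.92  0.    0.76  1.25]
pin 3.14 [-0.32  0.46  1.92  0.    0.76  2.83]
hole 0 [ 0.38  0.53  1.79 -0.    0.83  0.38]
hole 1.57 [ 0.38  0.53  1.79 -0.    0.83 -1.19]
hole -1.57 [ 0.38  0.53  1.79 -0.    0.83  1.95]
hole 3.14 [ 0.38  0.53  1.79 -0.    0.83 -2.76]
rack -0.24 [-0.65  0.73  1.3  -0.    1.11 -0.41]
rack 2.9 [-0.65  0.73  1.3   0.    1.11  2.73]
racklift -0.24 [-0.65  0.57  1.04 -0.    1.54 -0.41]
racklift 2.9 [-0.65  0.57  1.04  0.    1.54  2.73]
racklift -0.24 [-0.67  0.37  1.34 -0.    1.44 -0.43]
racklift 2.9 [-0.67  0.37  1.34  0.    1.44  2.71]
0.6 1 [0.479 0.239 0.274] [ 0.27  0.42  1.77 -0.43  0.41  0.64]
0.6 -1 [0.479 0.239 0.274] [ 0.27  0.42  1.77 -0.43  0.41 -2.5 ]
0.65 1 [0.469 0.239 0.267] [ 0.28  0.41  1.81 -0.57  0.35  0.78]
0.65 -1 [0.469 0.239 0.267] [ 0.28  0.41  1.81 -0.57  0.35 -2.36]
0.7 1 [0.461 0.239 0.26 ] [ 0.29  0.41  1.84 -0.76  0.29  0.99]
0.7 -1 [0.461 0.239 0.26 ] [ 0.29  0.41  1.84 -0.76  0.29 -2.16]<stdin>:5: UserWarning: Gimbal lock detected. Setting third angle to zero since it is not possible to uniquely determine all angles.
```

```bash
python3 - <<'E' 2>/dev/null
from h import *
move_pose([.4555,-.0265,.14+G],down(0))
cp=camera_params("wrist"); im,d=capture("wrist"); cv2.imwrite("pics/w1.png",im)
X=cloud("w",d,cp); 
Q=X.reshape(-1,3); m=(np.hypot(Q[:,0]-.4555,Q[:,1]+.0265)<.025)&(Q[:,2]>.05)&(Q[:,2]<.065); Q=Q[m]
print(len(Q),Q.mean(0) if len(Q) else 0, Q.min(0) if len(Q) else 0,Q.max(0) if len(Q) else 0)
print(spot_point("pin_center","wrist")); s=read_state();print(s["t"],s["position"])
E
```

```text
285 [ 0.45400516 -0.0253599   0.05552121] [ 0.44702773 -0.03234453  0.05009307] [ 0.46046411 -0.01933299  0.05751224]
[{'at': [207.8, 276.3], 'p': 0.96}]
2.9833 [ 0.45558361 -0.02711467  0.2871139 ]
```

View pics/w1.png

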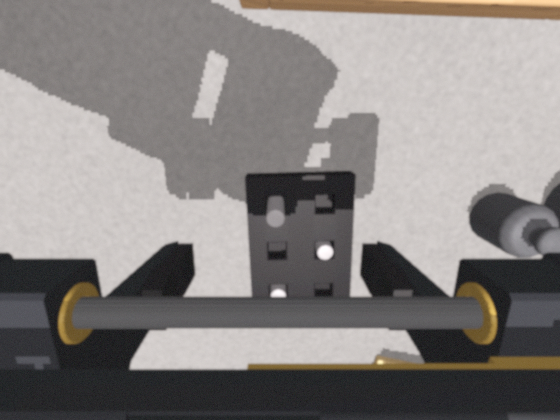

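The tall pin shows at about (col 276, row 210), in the tray's end pocket, and the gripper is lined up with it. I'll grasp it next.

```bash
python3 - <<'E' 2>/dev/null
from h import *
servo_line([.4545,-.026,.053+G],rate=.12)
set_gripper(0.0); s=read_state(); print(s["grip_width"]*88,s["position"],s["contact_force"])
servo_line([.4545,-.026,.16+G],rate=.12)
s=read_state(); print(s["grip_width"]*88)
# look at hole from beside: camera is +y of tool, looking straight-ish
move_pose([.41,.20,.18+G],down(-.0285))
cp=camera_params("wrist"); im,d=capture("wrist"); cv2.imwrite("pics/w2.png",im);np.save("pics/w2.npy",d)
import json; json.dump({k:np.array(v).tolist() for k,v in cp.items()},open("pics/w2.json","w"))
for q in spot_point("hole","wrist"): print(q,at_z(cp,q["at"],.028))
s=read_state();print(s["t"],s["position"])
im,d=capture("top");cv2.imwrite("pics/top2.png",im)
for q in spot_point("hole","top"): print(q,at_z(camera_params("top"),q["at"],.028))
E
```

```text
12.829520697308743 [ 0.45448145 -0.02600249  0.19995762] [ 0.66268107 -0.12470073 -1.17381502]
13.146582826978234
{'at': [97.8, 276.7], 'p': 0.78} [0.41200904 0.288393   0.028     ]
7.0417 [0.41057595 0.19892237 0.32674917]
```

View pics/w2.png

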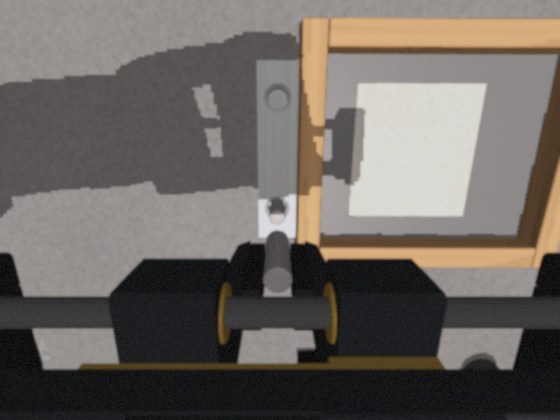

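The pin is held (gripper reads 13 mm), and the hole shows at about (col 277, row 98). I'll refine the hole position with the depth data.

View pics/z2.png

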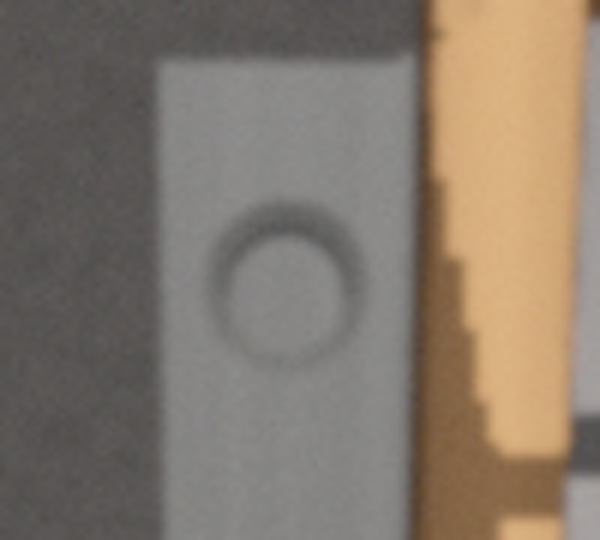

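```bash
python3 - <<'E' 2>/dev/null
from h import *
x,y=.4116,.2881
move_pose([x,y,.11+G],down(-.0285))
servo_line([x,y,.083+G],rate=.08)
s=read_state(); print(s["t"],s["position"],s["contact_force"])
im,d=capture("wrist"); cv2.imwrite("pics/w3.png",im)
for z in (.076,.070,.064,.059,.056):
    servo_line([x,y,z+G],rate=.05)
    s=read_state(); print(z,s["position"].round(4),s["contact_force"].round(2),(s["grip_width"]*88).round(2))
    if abs(s["contact_force"][2])>8: break
E
```

```text
8.1583 [0.41188159 0.28774754 0.23043308] [ 0.58813807  0.04326471 -0.59658374]
```

View pics/w3.png

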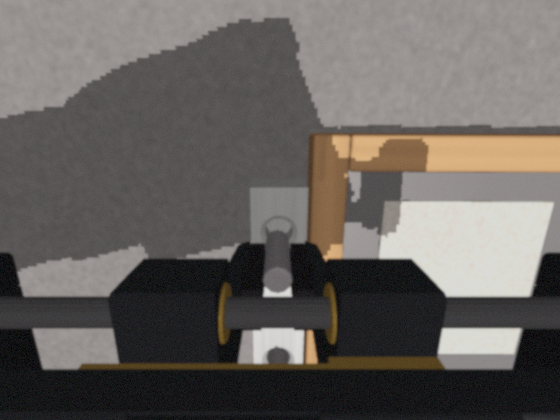

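The pin foot is just above the hole (col 278, row 225), but the step loop stopped with an error I had hidden. I'll run it again with errors shown.

```bash
python3 -W ignore - <<'E'
from h import *
x,y=.4116,.2881
s=read_state(); print(s["t"],s["position"],s["contact_force"],ik([x,y,.076+G],down(-.0285)))
for z in (.076,.070,.064,.059,.056):
    servo_line([x,y,z+G],rate=.05)
    s=read_state(); print(z,s["position"].round(4),s["contact_force"].round(2),round(s["grip_width"]*88,2))
    if abs(s["contact_force"][2])>8: break
E
```

```text
8.5 [0.41153581 0.28808299 0.22279956] [ 0.13317595 -0.08280427 -1.63431369] [ 3.77090431e-01  4.91754583e-01  1.76981135e+00 -4.44089210e-16
  8.80026723e-01  4.05590431e-01]
0.076 [0.4116 0.2881 0.2231] [ 0.8   0.28 -0.31] 12.62
0.07 [0.4115 0.2881 0.2166] [0.56 0.12 0.  ] 12.77
0.064 [0.4115 0.2881 0.2106] [ 0.2  -0.68 -0.65] 13.28
0.059 [0.4115 0.2881 0.2057] [0.86 0.19 0.19] 12.97
0.056 [0.4116 0.2881 0.2029] [ 0.01 -0.14 -1.11] 12.92
```

```bash
python3 -W ignore - <<'E'
from h import *
x,y=.4116,.2881
servo_line([x,y,.0552+G],rate=.05)
print(read_state()["contact_force"])
set_gripper(0.6); 
servo_line([x,y,.16+G],rate=.15)
move_pose([x,.20,.18+G],down(-.0285))
cp=camera_params("wrist"); im,d=capture("wrist"); cv2.imwrite("pics/w4.png",im)
Q=cloud("w",d,cp).reshape(-1,3); m=(np.hypot(Q[:,0]-x,Q[:,1]-y)<.025)&(Q[:,2]>.05)&(Q[:,2]<.07); Q=Q[m]
print(len(Q),Q.mean(0),Q.min(0),Q.max(0)); print(read_state()["t"])
top,d=capture("top"); cv2.imwrite("pics/top4.png",top)
E
```

```text
[-0.45562068 -0.2115493  -0.87842431]
262 [0.4112736  0.28746289 0.05778619] [0.40491353 0.28081385 0.05008184] [0.41752068 0.29407254 0.06038309]
12.1167
```

View pics/w4.png

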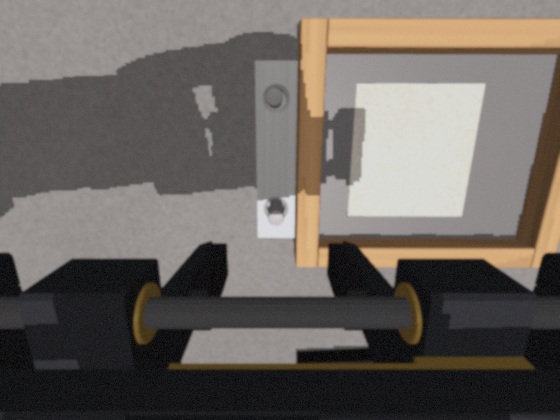

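Pin top is at z 0.058, so the pin is fully home. Next I'll measure the start point in this picture and go to the rack.

```bash
python3 -W ignore - <<'E'
from h import *
cp=camera_params("wrist"); im=cv2.imread("pics/w4.png")
g=cv2.cvtColor(im,cv2.COLOR_BGR2GRAY)
m=((g>170)&(np.abs(im[...,0].astype(int)-im[...,2])<40)).astype(np.uint8); m[:, :335]=0; m[240:]=0; m[:70]=0
vs=np.argwhere(m); P=np.array([at_z(cp,p,.0035)[:2] for p in vs[::5]])
rc=cv2.minAreaRect((P*1000).astype(np.float32)); print(rc,cv2.boxPoints(rc).tolist())
print(spot_point("start","wrist"),[at_z(cp,q["at"],.004) for q in spot_point("start","wrist")])
th=-.24
move_pose([.5735,-.289,.21+G],down(th))
cp=camera_params("wrist"); im,d=capture("wrist"); cv2.imwrite("pics/w5.png",im)
Q=cloud("w",d,cp).reshape(-1,3); Q=Q[(Q[:,2]>.106)&(Q[:,2]<.12)&(Q[:,0]<.62)&(np.hypot(Q[:,0]-.5735,Q[:,1]+.289)<.1)]
rc=cv2.minAreaRect((Q[:,:2]*1000).astype(np.float32)); print(len(Q),rc,cv2.boxPoints(rc).tolist(),np.median(Q[:,2]))
s=read_state();print(s["t"],s["position"],s["grip_width"])
E
```

```text
((545.3048095703125, 235.23614501953125), (130.44239807128906, 121.69422149658203), 88.36767578125) [[482.6245422363281, 171.77467346191406], [604.2693481445312, 168.3081512451172], [607.985107421875, 298.6976318359375], [486.34027099609375, 302.16412353515625]]
[{'at': [153.8, 474.8], 'p': 0.87}] [array([0.60770194, 0.23326816, 0.004     ])]
5551 ((572.61962890625, -290.1121826171875), (139.31300354003906, 26.083587646484375), 76.45166778564453) [[543.6226196289062, -354.77508544921875], [568.9804077148438, -360.88555908203125], [601.6166381835938, -225.44927978515625], [576.2588500976562, -219.33880615234375]] 0.11286852804800526
14.1833 [ 0.57382449 -0.28789656  0.35715484] 0.6005302626457739
```

View pics/w5.png

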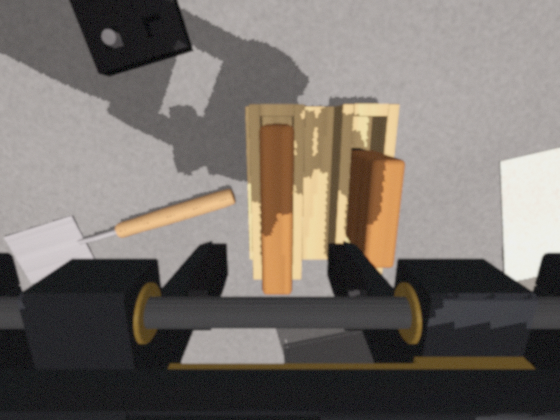

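The picture shows the wide squeegee at about (col 277, row 210), between the fingers. The narrow one at (col 376, row 205) is clear of them. I'll grasp the wide one and lift it.

```bash
python3 -W ignore - <<'E'
from h import *
th=-.2365; o=down(th); p=np.array([.5728,-.2898])
servo_line([*p,.13+G],rate=.2,rotation=o)
servo_line([*p,.087+G],rate=.1)
set_gripper(0.0); s=read_state(); print(s["t"],s["grip_width"]*88,s["position"],s["contact_force"],s["torque"])
servo_line([*p,.12+G],rate=.06)
s=read_state(); print(s["contact_force"],s["torque"],s["grip_width"]*88)
servo_line([*p,.245+G],rate=.12)
pause(.3)
im,d=capture("scene"); cv2.imwrite("pics/s6.png",im)
im,d=capture("wrist"); cv2.imwrite("pics/w6.png",im)
s=read_state(); print(s["t"],s["contact_force"],s["torque"],s["grip_width"]*88,s["position"])
E
```

```text
15.8333 25.774230886538618 [ 0.57284363 -0.28980833  0.23430162] [-0.27379108  1.36148539  2.63957984] [ 0.04234706  0.0168546  -0.08332437]
[-0.10535719 -0.20817165 -2.81726933] [-0.0406885  -0.10648949  0.00575568] 25.90740039750285
18.125 [ 0.31097513 -0.18848132 -2.735066  ] [-0.07748206 -0.06686245  0.03461514] 25.73598433806465 [ 0.57281753 -0.28980208  0.39189088]
```

View pics/s6.png

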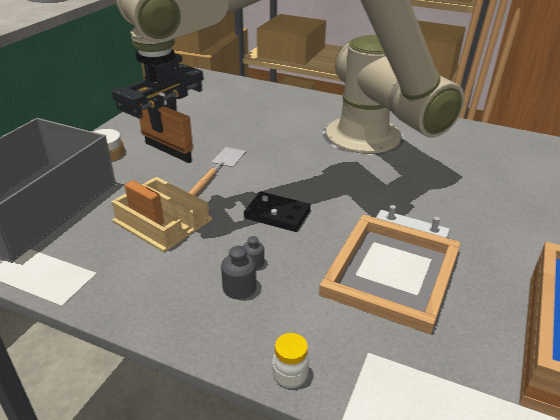

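View pics/w6.png

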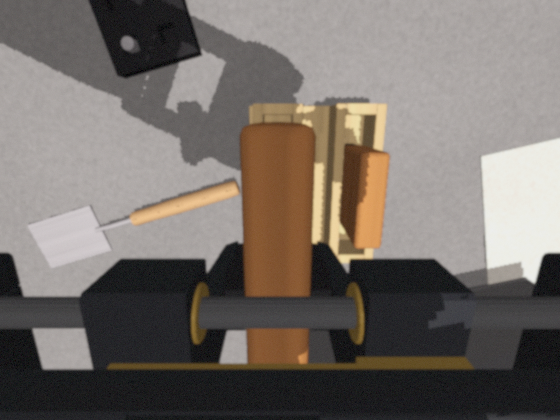

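The squeegee is out and level in the fingers, and the narrow one still stands in the rack. Next I'll carry it over the screen.

```bash
python3 -W ignore - <<'E'
from h import *
yaw=-.027; S=np.array([.607,.2342]); c,s_=np.cos(yaw),np.sin(yaw)
def fin(L,ez,lo=.079):
    xd=np.array([np.sin(L)*c,np.sin(L)*s_,-np.cos(L)]); yd=np.array([np.cos(L)*c,np.cos(L)*s_,np.sin(L)])
    return np.array([*S,ez])-xd*(lo+G),rpy(xd,yd)
move_pose([.46,-.03,.25+G],down(-.1))
t,o=fin(.3,.17); move_pose(t,o)
t,o=fin(.68,.13); move_pose(t,o)
s=read_state(); print(s["t"],s["position"]-t,s["grip_width"]*88)
t,o=fin(.68,.085); servo_line(t,rate=.06,rotation=o)
pause(.5)
s=read_state(); print(s["t"],s["position"]-t,s["grip_width"]*88,s["contact_force"],s["torque"])
for n in ("scene","top","wrist"):
    im,d=capture(n); cv2.imwrite(f"pics/{n}7.png",im); np.save(f"pics/{n}7.npy",d)
    for k in ("wide_edge","wide_top","wide_center"):
        print(n,k,[(q["p"],np.round(at_z(camera_params(n),q["at"],.085 if k=="wide_edge" else .167 if k=="wide_top" else .126),3)) for q in spot_point(k,n)[:2]])
E
```

```text
20.9917 [ 0.00093643 -0.00071815  0.00109258] 25.645323277318134
22.3917 [-8.29253303e-06 -6.86158128e-07  3.11907344e-05] 25.623307988750923 [ 0.42648762 -0.82590698 -2.85175806] [-0.02877475  0.48310588  0.01751873]
scene wide_edge [(0.8, array([0.613, 0.246, 0.085])), (0.43, array([0.807, 0.012, 0.085]))]
scene wide_top [(0.78, array([0.537, 0.239, 0.167])), (0.48, array([ 0.658, -0.01 ,  0.167]))]
scene wide_center [(0.73, array([ 0.556, -0.189,  0.126])), (0.62, array([0.572, 0.241, 0.126]))]
top wide_edge [(0.84, array([0.61 , 0.235, 0.085]))]
top wide_top [(0.78, array([0.535, 0.237, 0.167]))]
top wide_center [(0.57, array([0.573, 0.234, 0.126]))]
wrist wide_edge []
wrist wide_top []
wrist wide_center []
```

View pics/scene7.png

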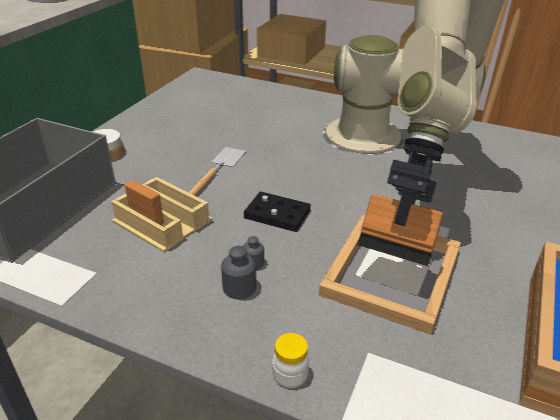

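View pics/top7.png

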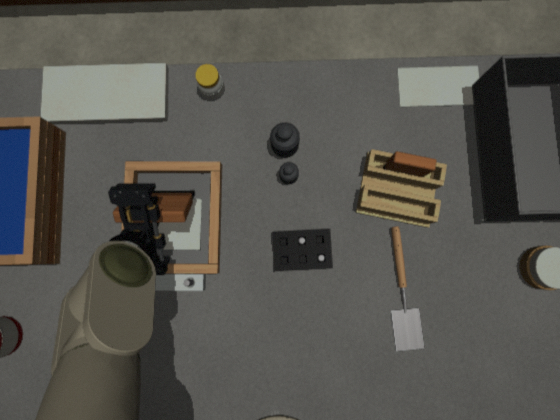

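View pics/wrist7.png

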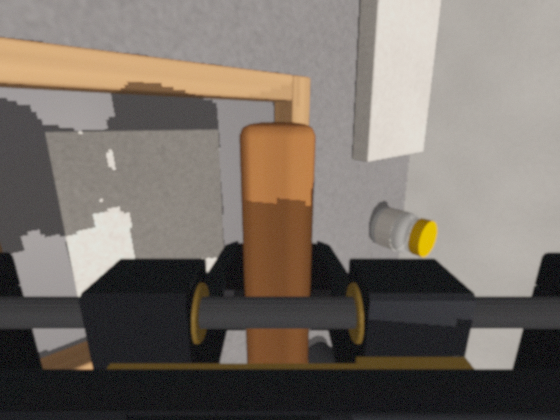

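The squeegee is over the pale rectangle's far edge. Its outline in the top view (cols 113–193) looks slightly skewed, so I'll check the attitude from depth.

```bash
python3 -W ignore - <<'E'
from h import *
for n in ("top","scene"):
    d=np.load(f"pics/{n}7.npy"); X=cloud(n,d,camera_params(n)).reshape(-1,3)
    yaw=-.027;L=.68;S=np.array([.607,.2342,.085])
    nx=np.array([np.cos(L)*np.cos(yaw),np.cos(L)*np.sin(yaw),np.sin(L)]);ny=np.array([-np.sin(yaw),np.cos(yaw),0]);nz=np.cross(nx,ny)
    B=(X-S)@np.stack([nx,ny,nz],1)   # body coords from edge
    f=B[(abs(B[:,0]-.013)<.012)&(B[:,2]>.03)&(B[:,2]<.1)&(abs(abs(B[:,1])-.04)<.028)]
    A=np.c_[f[:,1:],np.ones(len(f))]; co,*_=np.linalg.lstsq(A,f[:,0],rcond=None); r=f[:,0]-A@co; k=abs(r)<.003
    co,*_=np.linalg.lstsq(A[k],f[k,0],rcond=None)
    print(n,len(f),k.sum(),"slopes y,z",co, f[k].min(0),f[k].max(0))
    for s in (-1,1):
        q=B[(abs(B[:,0])<.02)&(B[:,1]*s>.03)&(B[:,1]*s<.07)&(B[:,2]<.12)&(B[:,2]>-.02)]
        print(" side",s,np.percentile(q[:,2],[1,99]))
im=cv2.imread("pics/top7.png");cv2.imwrite("pics/z7.png",cv2.resize(im[170:300,90:230],None,fx=4,fy=4))
s=read_state();print(s["t"])
E
```

```text
top 472 472 slopes y,z [ 0.00102928 -0.002795    0.01435474] [ 0.01153064 -0.06764992  0.03011053] [0.01605316 0.06780456 0.09998369]
 side -1 [0.00418995 0.10688842]
 side 1 [0.08467561 0.10742909]
scene 2172 1959 slopes y,z [ 0.0019642  -0.00136765  0.01208637] [ 0.00884314 -0.06744006  0.03002473] [0.01515975 0.06798105 0.09999554]
 side -1 [0.00119261 0.10358292]
 side 1 [0.0012384 0.1038065]
22.9917
```

View pics/z7.png

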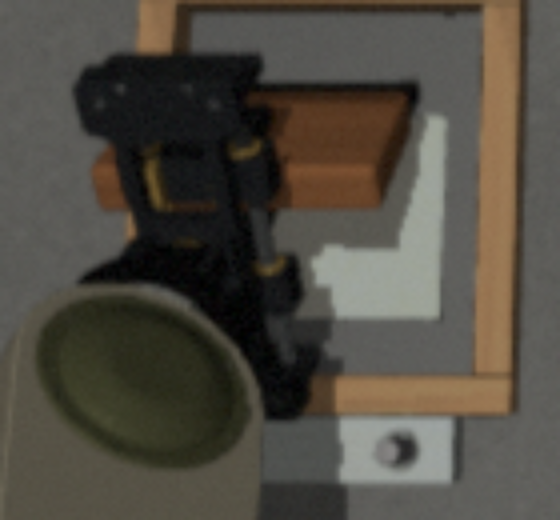

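```bash
python3 -W ignore - <<'E'
from h import *
d=np.load("pics/scene7.npy");X=cloud("s",d,camera_params("scene")).reshape(-1,3)
q=X[(np.hypot(X[:,0]-.4115,X[:,1]-.288)<.012)&(X[:,2]>.035)];print(len(q),q.mean(0),q.max(0))
job_done(); print(read_state()["t"])
E
```

```text
250 [0.4156804  0.28967554 0.31277438] [0.42346745 0.29960813 0.35141992]
the job is handed in; nothing more can be done
the job is handed in; nothing more can be done
```

The job is handed in, at about 23 s of the 56 s allowed. The tall pin is in the empty hole and released, and the wide squeegee is held over the far edge of the pale rectangle. `job_done()` gives no verdict, so I only have my own checks.

- **Pin:** it went in with about 1 N of force. After I let go, its top measured z ≈ 0.058 m, which is fully home. It was within about 1 mm sideways of my hole estimate.
- **Squeegee:** it is held in the fingers (gripper reads 25.6 mm). The arm is at the target pose, which puts the blade edge at z ≈ 0.085 m over the estimated start point with a lean of 0.68 rad towards the bar.
    - **Attitude:** depth fits from the top and scene cameras matched the intended attitude to within about 3 mrad.
    - **Edge position:** the network's top view puts the edge within about 3 mm of the start point. Its scene view reads about 12 mm off along y, still inside the 30 mm limit.
- **Bystanders:** nothing else looks displaced in the last pictures.

**Check that failed:** my last depth check of the pin, just before handing in, was no use because it picked up points on the arm (z ≈ 0.31 m). The pin's final state rests on the measurement after release and on the later scene picture, where I saw both pins standing in the bar.

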